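# Feed one bobbin and nudge it to the green pad

### The arm

A 7-joint arm with a two-finger parallel gripper is mounted at the origin on the work surface. World frame = base frame: x ahead of the robot, y to its left, z up, the work surface at z = 0. Lengths are in m, angles in rad, forces in N, time in s.
With the tool pointing down it reaches from about 0.4 to 0.925 m from the base axis. Payload 5.6 kg.
Tool frame: the origin (TCP) lies at the very end of the fingers, on their centre line; the grasp point (between the pads) lies bot.hold_point_z behind it (bot.hold_point_z is the distance from the TCP to the grasp point, in m); y points along the fingers, z is the direction in which the jaws open and shut, and the axes are right-handed (so a half turn about y gives the same grasp; the last joint's range is limited). The gripper opens to 85 mm and grips with 20 to 120 N. Pads are 22 mm wide; open, the fingers measure 114 mm over their backs; the gripper's body (76 mm by 85 mm) begins 54 mm behind the grasp point. The pads swing forward as they close: fully open they stand 13 mm farther back than shut.
Start: joints at [1.112, 0.468, -0.012, 1.603, 0.006, 1.071, -0.056], TCP at [0.263, -0.595, 0.231] pointing down, gripper open.
Joint ranges: [-2.53, 2.53], [-0.31, 2.02], [-1.57, 1.55], [0.28, 2.44], [-1.29, 4.43], [0.15, 1.84], [-2.92, 2.92]. Speed limits (rad/s): [2.57, 2.57, 3.14, 3.14, 3.14, 3.14, 3.14].

### API

Orientations are given as a rotation vector (axis times angle).
In Python, from plant import sensors, eyes, close_job, nets, bot gives the robot as it stands.
- The arm moves only by the tool drive_tool, never from a script. Its argument "series" is a list of rows, each a list of 2 entries, a list of its own where there are three numbers: the shift along the tool's x, y, z in m, then the turn about the tool's y in degrees. In form: [[[dx, dy, dz], yaw], ...]. A call has 1 to 12 rows; each row shifts and turns the commanded pose from where the row before left it, along the tool's axes as they then stand; what a row does not reach is not made up. A row lasts 1/8 s, in which the tool goes at most 62.5 mm and 10.7 degrees, less where a joint would pass 70% of its speed; a pose out of reach is approached as far as the arm can. A call is refused whole if a number of a shift passes 0.0625 or a number of a turn 10.7, either way. A call with a gripper value outside its range is refused whole. "jaw" is the finger opening in m, from 0 to 0.0854, set as the call begins (left out, the last holds). The fingers move at their own pace and stop on an object; the grip force is fixed at half the most. Time passes only in rows, so rows that do not move let the fingers close. It gives the time, the measured TCP pose, the force and the opening at its end, in the units of the state.
- sensors.state(): the state, without advancing time (a new reading comes with each control period).
- eyes.read_camera(name): name is "scene" or "top"; returns a dict with "pixels" (420x560x3 uint8, red, green, blue), "range_z" (420x560 float32, m along the optical axis (not along the pixel's ray), 0 where there is no reading), "fx", "fy", "cx", "cy" (pixels), "cam_to_world" (4x4, takes a point from camera to world coordinates). Camera axes: x right, y down, z forward; pixel columns grow to the right and rows downward; lengths in m; the calibration is good to about 2 mm. A picture is of the moment at which its call begins.
- close_job(): hands the job in, once; it reports no verdict.
Trained networks look in a picture, given as the dict that the camera call returned (one of the last four; its "shot" number tells which), for a name from the list of things; names that differ only in an ending like _2 or _b are one class to them, and where a whole thing is asked for, a point or a joint stands for the part that bears it (a point fixed in the world has none). Each returns a list of dicts, best first, with "confidence" (0 to 1); they miss things now and then, are a little off and sometimes report something else, mostly with a low value. They report only what shows in the picture. A call takes as long as a camera call.
- nets.spot_in(label, picture): "rect" ([left, top, width, height] in pixels, round what is visible of it).
- nets.spot_point(label, picture): "position" ([column, row] in pixels: a listed point, or the origin of a listed thing).
The state is a dict: "t": time; "qpos": joint angles; "qd": joint speeds; "tau": joint torques, N m; "tool_pos": TCP position; "orientation": TCP orientation; "force": force on the tool from outside, world axes, zero at the start; "torque": the same for the moment, N m; "width": opening from 0.0 (shut) to 1.0 (fully open).
Only numpy, scipy, OpenCV 4.12 (cv2) and the standard library are available. Lean on these libraries where they do the work, as an engineer would, in place of code of your own. Each camera call takes 0.05 s, during which the arm holds its last target. There are 200 camera calls.

### The job

Press the red plunger of the bobbin feeder fully home once, so that a single bobbin comes out onto the deck, and let the plunger spring all the way back. Then gently nudge that bobbin aside with a fingertip, sliding it flat along the deck until the whole of it rests on the green felt pad, without pinching or lifting it. Leave the navy bobbin on the orange pad, the bobbins in the magazine and everything else on the table where they are.

Things in the scene. Friction and masses are not known exactly. Their poses are not given: they have to be found in the camera images.
- feeder: Bobbin feeder fixed to the table. Origin under its magazine's axis at table level; x = way the plunger is pressed and bobbins come out, y to the left of that, z up. Grey plate 12 mm high: stem x -78 to 68, y +-26 mm; outfeed deck x 6 to 69, y +-100 mm, its front and two ends rimmed 4 mm thick, 5 mm high. Blue plunger housing x -74 to -18, y +-22, to z 44 mm.
- magazine_top (a point): Centre of the open top of the clear magazine, on the feeder's z axis, 60 mm above the table. The magazine is about 42 mm square and stands on the plate; a stack of four cream bobbins is inside. When the plunger goes back the next bobbin drops by itself.
- outlet (a point): Point on the deck where a fed bobbin comes to rest, flat, in front of the gate under the magazine's front wall: 43 mm ahead (x) of the feeder's origin, 12 mm above the table. After a fast press it slides some mm further.
- plunger (a joint): Travel of the red plunger in m along the feeder's x: 0 out (at rest), 0.048 fully home. A spring brings it back when let go; it takes about 3 N at first and 9.5 N fully home.
- plunger_face (a point): Centre of the flat outer face of the plunger's red knob (disc of 32 mm diameter, 10 mm thick, upright, facing the feeder's -x). 134 mm behind the feeder's origin and 27 mm above the table at rest; moves with the plunger. Nothing but the table is below and behind it.
- bobbin1: The lowest cream bobbin of the stack, the one to be fed and nudged: 25 mm diameter, 11 mm tall, about 14 g, lying flat; origin at the centre of its underside, z up its axis.
- bobbin2: Second cream bobbin of the stack, stays in the magazine: 25 mm diameter, 11 mm tall, about 14 g, lying flat; origin at the centre of its underside, z up its axis.
- bobbin3: Third cream bobbin of the stack, stays in the magazine, same size.
- bobbin4: Top cream bobbin of the stack, stays in the magazine, same size.
- pad_green: Green felt pad, 50 x 50 mm, inlaid flush in the deck on one side of the outlet (which side varies): centre 75 mm to the left or right (feeder y) and 43 mm ahead (feeder x) of the feeder's origin; sides along the feeder's x and y. Origin at its centre on the deck's surface, 12 mm above the table.
- pad_orange: Orange felt pad of the same size and height on the other side of the outlet.
- navy_bobbin: Bobbin wound with navy thread, lying on the orange pad, to be left there: 25 mm diameter, 11 mm tall, about 14 g, lying flat; origin at the centre of its underside, z up its axis.
- thread_reel: Loose reel of crimson thread standing beside the feeder, 28 mm diameter, 50 mm tall; origin at its underside.
- tape_measure: Loose yellow round tape measure lying beside the feeder, 52 mm diameter, 20 mm tall; origin at its underside.
- thread_cone: Loose white cone of thread standing on the table, 58 mm wide at the foot, 113 mm tall; origin at its underside.
- shears: Loose fabric shears with black handles lying on the table, about 205 x 85 mm, 13 mm high; origin near the pivot.
- pin_dish: Loose blue pin dish, 90 mm wide, 22 mm tall; origin at its underside.
- marker: Loose dark blue marker pen lying on the table, 135 mm long, 17 mm high; origin near its middle.
- button_jar: Loose closed jar of pink buttons with a brass lid, 64 mm wide, 76 mm tall; origin at its underside.

How it is judged:
By the outcome, as a careful person would: the job done as asked, in the order asked, and still so for the second after the job is handed in, with the robot touching nothing.
It also fails if it takes over 51 s, if anything falls off the work surface, if the arm or the gripper's body presses on something with over 40 N, if the wrist force passes 120 N, or if a joint passes its speed limit or range.

## Working session

There is one attempt and no reset: what is moved stays moved. The work goes in short steps, Python scripts to look and compute and a tool call to move; the robot and the scene stay as the last step left them, time stands still between calls to the robot, and variables do not carry over. Pictures are saved under pics/ and viewed, about 8 in all and at most 12, crops included, and the job is handed in when it is done.

Besides the shell and the picture viewer there is one more tool, called by a JSON object that holds its "op" and its "data", one argument or row to a line. drive_tool: Moves the arm, as the interface text tells. Its arguments: {"type":"object","properties":{"series":{"type":"array","items":{"type":"array"}},"jaw":{"type":"number"}},"required":["series"]}

```bash
mkdir -p pics; ls
cat > h.py <<'E'
import numpy as np, cv2
from scipy.spatial.transform import Rotation as R
from plant import sensors, eyes, close_job, nets, bot
def w(p,u,v,z=None):
    T=np.array(p["cam_to_world"]); d=np.array([(u-p["cx"])/p["fx"],(v-p["cy"])/p["fy"],1])
    if z is None:
        return T[:3,:3]@(d*p["range_z"][int(round(v)),int(round(u))])+T[:3,3]
    r=T[:3,:3]@d; return T[:3,3]+r*(z-T[2,3])/r[2]
def save(p,n,crop=None,s=1):
    im=p["pixels"][:,:,::-1]
    if crop: a,b,c,d=crop; im=im[b:d,a:c]
    cv2.imwrite("pics/"+n,cv2.resize(im,None,fx=s,fy=s))
E
python3 - <<'E'
from h import *
np.set_printoptions(precision=4,suppress=True)
s=sensors.state(); print(s["t"],s["tool_pos"],s["force"],s["width"],bot.hold_point_z); print(R.from_rotvec(s["orientation"]).as_matrix())
ps={}
for n in("top","scene"):
    p=eyes.read_camera(n); save(p,n+"0.png"); print(n,np.array(p["cam_to_world"])[:3,3])
    for l,z in [("feeder",0),("magazine_top",.06),("outlet",.012),("plunger_face",.027),("pad_green",.012),("pad_orange",.012),("navy_bobbin",.012),("thread_reel",0),("tape_measure",0),("thread_cone",0),("button_jar",0),("pin_dish",0),("marker",0),("shears",0)]:
        for r in nets.spot_point(l,p)[:1]: print(l,np.round(r["position"],1),round(r["confidence"],2),w(p,*r["position"],z))
E
```

```text
pics
0.0 [ 0.2623 -0.5941  0.2303] [1.0198 0.5473 0.3062] 0.9986740253673653 0.0187
[[-0.9148 -0.0008  0.4039]
 [-0.4039  0.0016 -0.9148]
 [ 0.0001 -1.     -0.0018]]
top [0.4161 0.0161 1.2334]
feeder [257.2 213.9] 0.84 [0.5601 0.0646 0.    ]
magazine_top [255.9 207.8] 0.88 [0.5676 0.0653 0.06  ]
outlet [273.2 217.9] 0.68 [0.5485 0.0251 0.012 ]
plunger_face [204.6 190.2] 0.46 [0.6162 0.1909 0.027 ]
pad_green [284.1 190.5] 0.6 [ 0.616  -0.0023  0.012 ]
pad_orange [264.7 248.6] 0.7 [0.4738 0.0464 0.012 ]
navy_bobbin [146.3 165.9] 0.75 [0.681  0.3375 0.012 ]
thread_reel [147.5 164.7] 0.55 [0.6866 0.3377 0.    ]
tape_measure [234.7 242. ] 0.61 [0.4913 0.1202 0.    ]
thread_cone [149.1 162.3] 0.84 [0.6926 0.3339 0.    ]
button_jar [368.7 136.3] 0.82 [ 0.754  -0.2173  0.    ]
pin_dish [417.3 170.9] 0.9 [ 0.6642 -0.3361  0.    ]
marker [127.6 269.4] 0.58 [0.4273 0.3808 0.    ]
shears [417.1 258.5] 0.68 [ 0.4462 -0.3261  0.    ]
scene [1.158  0.5852 0.9355]
feeder [300.6 225.4] 0.75 [0.5629 0.0645 0.    ]
magazine_top [302.4 211.9] 0.65 [0.565  0.0712 0.06  ]
outlet [298.2 213.5] 0.74 [0.5444 0.0388 0.012 ]
plunger_face [324.8 258.4] 0.69 [0.6165 0.1914 0.027 ]
pad_green [269.2 218.1] 0.56 [ 0.6088 -0.0057  0.012 ]
pad_orange [321.8 203.8] 0.76 [0.4748 0.0613 0.012 ]
navy_bobbin [318.7 200.9] 0.65 [0.4724 0.0482 0.012 ]
thread_reel [287.  252.6] 0.69 [0.6517 0.0998 0.    ]
tape_measure [337.4 224.2] 0.67 [0.4933 0.132  0.    ]
thread_cone [355.7 322.4] 0.56 [0.686 0.342 0.   ]
button_jar [174.9 205.5] 0.63 [ 0.747  -0.2334  0.    ]
pin_dish [177.  173.5] 0.64 [ 0.665  -0.3319  0.    ]
marker [433.5 257.6] 0.71 [0.4142 0.3722 0.    ]
shears [234.5 141.3] 0.88 [ 0.4508 -0.3188  0.    ]
```

Run:
```python
import cv2
a=cv2.imread("pics/top0.png")[140:290,120:320]; b=cv2.imread("pics/scene0.png")[160:310,220:420]
import numpy as np
cv2.imwrite("pics/c0.png",np.hstack([cv2.resize(x,None,fx=2,fy=2,interpolation=2) for x in(a,b)]))
```

```text
(no output)
```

View pics/top0.png

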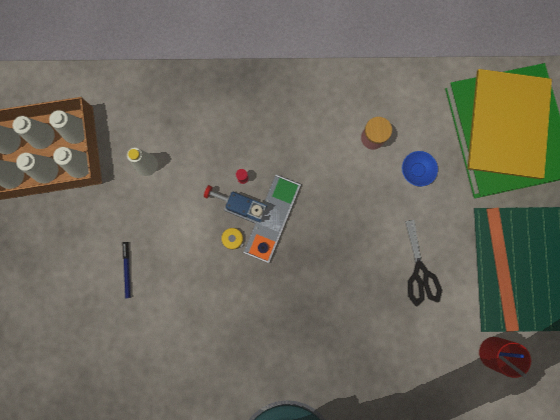

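View pics/c0.png

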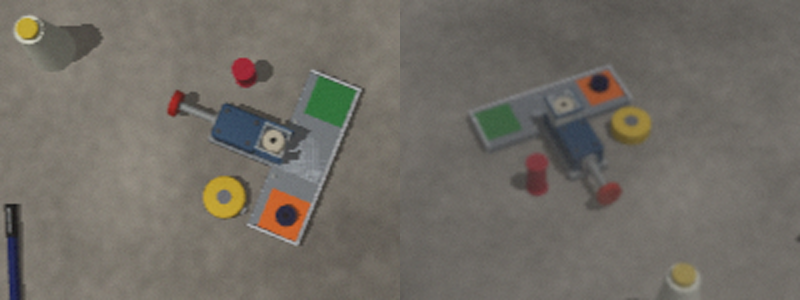

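The top view shows the feeder with its plunger at (207,191) and magazine at (256,209). The green pad is at (286,190), to the feeder's left, and the orange pad with the navy bobbin is at (263,247). The reel, at (242,175), and the tape measure, at (232,239), stand beside it. Next I fit the feeder pose.

```bash
cat > fit.py <<'E'
from h import *
np.set_printoptions(precision=4,suppress=True)
out=[]
for n in("top","scene"):
    p=eyes.read_camera(n); h=cv2.cvtColor(p["pixels"],cv2.COLOR_RGB2HSV)
    def seg(lo,hi,c,r=25):
        m=cv2.inRange(h,lo,hi); k=np.zeros_like(m); cv2.circle(k,c,r,255,-1); m&=k
        cs=max(cv2.findContours(m,0,2)[0],key=cv2.contourArea); return cs
    cg,co=((286,190),(263,247)) if n=="top" else ((269,221),(320,203))
    q=[]
    for c in (seg((45,90,40),(80,255,255),cg),seg((3,120,80),(18,255,255),co)):
        P=np.array([w(p,*x[0],.012)[:2] for x in c])*1000
        r=cv2.minAreaRect(P.astype(np.float32)); print(n,np.array(r[0]),r[1],r[2]); q.append(np.array(r[0]))
    d=(q[0]-q[1]); y=d/np.linalg.norm(d); x=np.array([y[1],-y[0]]); m=(q[0]+q[1])/2
    print(" sep",np.linalg.norm(d),"ydir",y,"origin",m-43*x,"outlet",m,"face",m-177*x)
    rd=seg((170,120,50),(180,255,255),(207,191) if n=="top" else (323,257),12)
    print(" knob px",cv2.minAreaRect(rd), [w(p,*cv2.minAreaRect(rd)[0],.030)])
E
python3 fit.py
```

```text
top [616.2374  -4.0608] (48.61272430419922, 49.465911865234375) 67.40901184082031
top [478.1069  54.0833] (49.63383865356445, 49.77181625366211) 67.0829849243164
 sep 149.86922800557684 ydir [ 0.9217 -0.388 ] origin [563.8547  64.6433] outlet [547.1721  25.0113] face [615.842  188.1476]Traceback (most recent call last):
  File "fit.py", line 16, in <module>
    rd=seg((170,120,50),(180,255,255),(207,191) if n=="top" else (323,257),12)
  File "fit.py", line 8, in seg
    cs=max(cv2.findContours(m,0,2)[0],key=cv2.contourArea); return cs
ValueError: max() iterable argument is empty
```

{"op": "drive_tool", "data": {
  "series": [
    [[-0.02, 0, -0.018], 0],
    [[-0.04, 0, -0.036], 0],
    [[-0.045, 0, -0.04], 0],
    [[-0.045, 0, -0.04], 0],
    [[-0.045, 0, -0.04], 0],
    [[-0.045, 0, -0.04], 0],
    [[-0.045, 0, -0.04], 0],
    [[-0.045, 0, -0.04], 0],
    [[-0.045, 0, -0.04], 0],
    [[-0.045, 0, -0.04], 0],
    [[-0.045, 0, -0.04], 0],
    [[-0.045, 0, -0.04], 0]
  ],
  "jaw": 0
}}

```text
t: 3.05
tool_pos: [0.5465, 0.0283, 0.2316]
orientation: [-0.419, 1.992, -1.993]
force: [0.3, -0.5, 0.1]
width: -0.002
```

{"op": "drive_tool", "data": {
  "series": [
    [[-0.045, 0, -0.04], 0],
    [[-0.045, 0, -0.04], 0],
    [[-0.045, 0, -0.04], 0],
    [[-0.02, 0, -0.023], 0],
    [[0, 0, 0], -8.67],
    [[0, 0, 0], -8.67],
    [[0, 0, 0], -8.67],
    [[0, 0, 0], -8.67],
    [[0, 0, 0], -8.67],
    [[0, 0, 0], 0],
    [[0, 0, 0], 0]
  ]
}}

```text
t: 4.42
tool_pos: [0.6298, 0.2199, 0.2312]
orientation: [-0.992, 1.498, -1.498]
force: [0.0, -0.4, -0.0]
width: -0.002
```

```bash
cat > st.py <<'E'
from h import *
np.set_printoptions(precision=4,suppress=True)
O=np.array([.5639,.0646]);Y=np.array([.9217,-.388]);X=np.array([-.388,-.9217])
def st():
    s=sensors.state(); M=R.from_rotvec(s["orientation"]).as_matrix(); p=np.array(s["tool_pos"]); d=p[:2]-O; f=np.array(s["force"])
    print("t",s["t"],"feeder xyz mm",1000*d@X,1000*d@Y,p[2]*1000,"F",f[:2]@X,f[:2]@Y,f[2],"yawerr",np.degrees(np.arctan2(M[:2,2]@-X,M[:2,2]@Y)),"w",s["width"],"tilt",M[:,1])
if __name__=="__main__": st()
E
python3 st.py
```

```text
t 4.425 feeder xyz mm -168.7407966531404 0.5080451668591124 231.21159382498206 F 0.3379278308858123 0.16264635634042002 -0.008512733920100556 yawerr -0.15642434448075998 w -0.002484536883617445 tilt [-0.     -0.0001 -1.    ]
```

{"op": "drive_tool", "data": {
  "series": [
    [[0, 0.03, 0], 0],
    [[0, 0.05, 0], 0],
    [[0, 0.05, 0], 0],
    [[0, 0.05, 0], 0],
    [[0, 0.025, 0], 0],
    [[0, 0.008, 0], 0],
    [[0, 0, 0], 0]
  ]
}}

```text
t: 5.3
tool_pos: [0.63, 0.2203, 0.0186]
orientation: [-0.993, 1.497, -1.497]
force: [0.0, 0.2, 0.9]
width: 0.002
```

Run:
```python
from st import *
st()
a,b=[eyes.read_camera(n) for n in("top","scene")]
A=a["pixels"][150:240,180:300];B=b["pixels"][180:285,250:370]
cv2.imwrite("pics/c1.png",np.hstack([cv2.resize(x,(400,350),interpolation=2) for x in(A,B)])[:,:,::-1])
```

```text
t 5.3 feeder xyz mm -169.1959547497072 0.5019401475278968 18.576474889668987 F -0.19318802146280692 -0.046834479978387376 0.8630113000532739 yawerr -0.03471524640691655 w 0.001672909698404002 tilt [ 0.0003  0.     -1.    ]
```

View pics/c1.png

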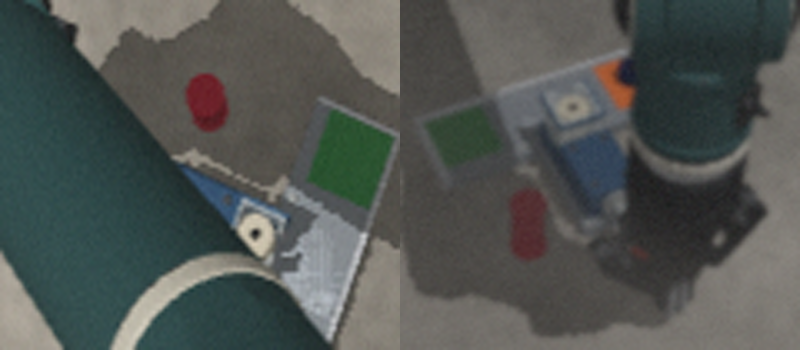

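The arm covers the knob in both views. The gripper stands just behind it, in line with the blue housing, and the scene is unchanged. I advance to contact.

{"op": "drive_tool", "data": {
  "series": [
    [[0.008, 0, 0], 0],
    [[0.008, 0, 0], 0],
    [[0.005, 0, 0], 0],
    [[0.005, 0, 0], 0],
    [[0, 0, 0], 0]
  ]
}}

```text
t: 6.02
tool_pos: [0.6203, 0.1964, 0.0186]
orientation: [-0.992, 1.496, -1.496]
force: [2.9, 2.5, -1.2]
width: 0.002
```

```bash
python3 st.py
```

```text
t 6.025 feeder xyz mm -143.38948153422615 0.7966477489603321 18.649895613062593 F -3.452802011355616 1.669258399923014 -1.2374850264408468 yawerr -0.004076122152076093 w 0.0024069401006665382 tilt [ 0.0014  0.001  -1.    ]
```

{"op": "drive_tool", "data": {
  "series": [
    [[0.004, 0, 0], 0],
    [[0.004, 0, 0], 0],
    [[0.004, 0, 0], 0],
    [[0.004, 0, 0], 0],
    [[0.004, 0, 0], 0],
    [[0.004, 0, 0], 0],
    [[0.004, 0, 0], 0],
    [[0.004, 0, 0], 0],
    [[0.004, 0, 0], 0],
    [[0.003, 0, 0], 0],
    [[0.002, 0, 0], 0],
    [[0, 0, 0], 0]
  ]
}}

```text
t: 7.52
tool_pos: [0.6054, 0.1612, 0.0188]
orientation: [-0.988, 1.495, -1.492]
force: [6.2, 7.2, -4.7]
width: -0.002
```

```bash
python3 st.py
```

```text
t 7.525 feeder xyz mm -105.11893803818559 0.7969372004397925 18.795624809206867 F -9.053250908637022 2.906911020416937 -4.733217562382072 yawerr 0.08293921683052245 w -0.0018121905693088318 tilt [ 0.0042  0.0046 -1.    ]
```

{"op": "drive_tool", "data": {
  "series": [
    [[0.003, 0, 0], 0],
    [[0.003, 0, 0], 0],
    [[0.002, 0, 0], 0],
    [[0.002, 0, 0], 0],
    [[0, 0, 0], 0],
    [[0, 0, 0], 0]
  ]
}}

```text
t: 8.28
tool_pos: [0.6027, 0.155, 0.019]
orientation: [-0.983, 1.494, -1.488]
force: [10.2, 13.6, -8.2]
width: 0.003
```

```bash
python3 st.py
```

```text
t 8.275 feeder xyz mm -98.39000978230855 0.7240027136203437 19.02340504655338 F -16.467484476469714 4.147296198420207 -8.186588748405782 yawerr 0.1749612785123094 w 0.002927792695079407 tilt [ 0.0076  0.0091 -0.9999]
```

{"op": "drive_tool", "data": {
  "series": [
    [[0.003, 0, 0], 0],
    [[0, 0, 0], 0],
    [[0, 0, 0], 0]
  ]
}}

```text
t: 8.65
tool_pos: [0.6027, 0.155, 0.0193]
orientation: [-0.979, 1.494, -1.485]
force: [12.7, 17.3, -12.6]
width: -0.001
```

Run:
```python
from st import *
st()
a,b=[eyes.read_camera(n) for n in("top","scene")]
A=a["pixels"][150:270,220:340];B=b["pixels"][180:285,250:370]
cv2.imwrite("pics/c2.png",np.hstack([cv2.resize(x,(400,350),interpolation=2) for x in(A,B)])[:,:,::-1])
```

```text
t 8.65 feeder xyz mm -98.33482775276651 0.7163755190202963 19.283960817010545 F -20.91426539887499 4.971601541526369 -12.593865116499616 yawerr 0.2533385324698638 w -0.0005657733112477458 tilt [ 0.0107  0.0134 -0.9999]
```

View pics/c2.png

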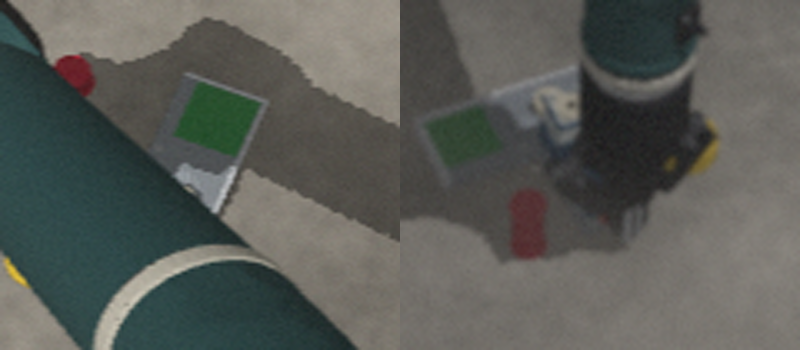

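The plunger is at its hard stop: force rises with no further travel. A cream bobbin now shows in front of the magazine. I back off straight, then rise.

{"op": "drive_tool", "data": {
  "series": [
    [[-0.01, 0, 0], 0],
    [[-0.012, 0, 0], 0],
    [[-0.012, 0, 0], 0],
    [[-0.012, 0, 0], 0],
    [[-0.012, 0, 0], 0],
    [[-0.012, 0, 0], 0],
    [[-0.012, 0, 0], 0],
    [[0, -0.04, 0], 0],
    [[0, -0.06, 0], 0],
    [[0, -0.04, 0], 0],
    [[0, 0, 0], 0]
  ]
}}

```text
t: 10.12
tool_pos: [0.6325, 0.2231, 0.1624]
orientation: [-0.987, 1.493, -1.497]
force: [-0.5, -0.3, -0.3]
width: -0.003
```

```bash
python3 st.py
```

```text
t 10.125 feeder xyz mm -172.73825108651909 1.7678755630450524 162.39519605968778 F 0.49214293919435104 -0.3416060935888897 -0.2866586213279315 yawerr -0.01692379209107053 w -0.002682599229105957 tilt [ 0.0063  0.002  -1.    ]
```

{"op": "drive_tool", "data": {
  "series": [
    [[0.02, 0, -0.01], 0],
    [[0.045, 0, -0.015], 0],
    [[0.05, 0, -0.015], 0],
    [[0.05, 0, -0.015], 0],
    [[0.035, 0, -0.005], 0],
    [[0.015, 0, 0], 0],
    [[0, 0.02, 0], 0],
    [[0, 0, 0], 0]
  ]
}}

```text
t: 11.12
tool_pos: [0.4912, 0.0475, 0.137]
orientation: [-0.996, 1.498, -1.495]
force: [-0.1, -0.5, 0.2]
width: 0.006
```

Run:
```python
from st import *
st()
a,b=[eyes.read_camera(n) for n in("top","scene")]
for n,p in(("top",a),("scene",b)):
    for l,z in(("bobbin1",.012),("plunger_face",.027),("pad_green",.012),("magazine_top",.06)):
        for r in nets.spot_point(l,p)[:3]:
            d=w(p,*r["position"],z)[:2]-O; print(n,l,np.round(r["position"],1),round(r["confidence"],2),1000*d@X,1000*d@Y)
A=a["pixels"][150:270,190:310];B=b["pixels"][180:285,250:370]
cv2.imwrite("pics/c3.png",np.hstack([cv2.resize(x,(400,400),interpolation=2) for x in(A,B)])[:,:,::-1])
```

```text
t 11.125 feeder xyz mm 43.96125491917991 -60.38044387101874 137.00197399296005 F 0.4612639732147113 0.06595486328741139 0.21057636768166102 yawerr 0.032022896110829445 w 0.005775651617398986 tilt [-0.003   0.0006 -1.    ]
top plunger_face [207.5 189.8] 0.6 -130.6265876337257 2.7630554247559047
top pad_green [284.8 191.4] 0.91 43.909259903164575 72.55222425189564
top magazine_top [257.6 207.1] 0.83 1.0321571438277082 6.195109290774044
scene bobbin1 [295.7 213.6] 0.6 33.72158413165769 -1.7348114752881614
scene bobbin1 [300. 218.] 0.37 15.071525611255566 -5.705843050374795
scene plunger_face [319.8 201.1] 0.72 36.439236150468666 -73.47922628779509
scene plunger_face [177.6 173. ] 0.68 297.68319371731513 247.81888215156295
scene plunger_face [325.9 260.2] 0.6 -143.0458290858008 -0.7605791099224746
scene pad_green [287.6 252.6] 0.6 -75.36841480946441 69.50026066708975
scene pad_green [268.1 218.3] 0.54 47.86459890077831 71.51736816193998
scene magazine_top [301.9 213.4] 0.56 -10.61576284300036 1.769843783140015
```

View pics/c3.png

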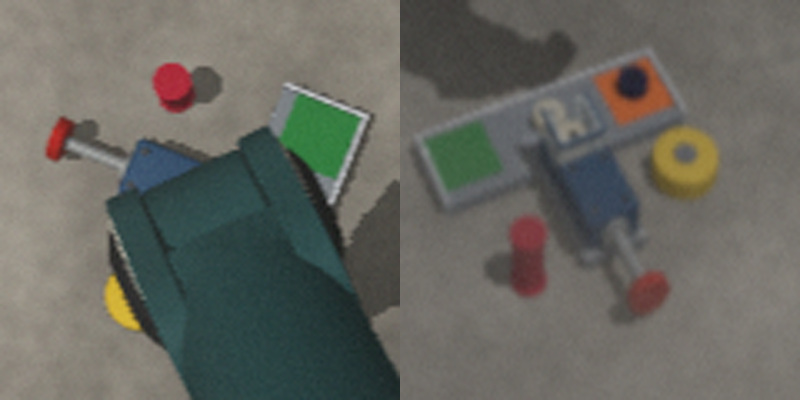

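The top view shows the plunger back out, knob at (207,190). The scene view shows the fed bobbin lying at about (294,209), half hidden by the magazine, and the navy bobbin untouched on its pad. I lower behind the bobbin on its orange-pad side.

{"op": "drive_tool", "data": {
  "series": [
    [[-0.001, 0.02, 0.015], 0],
    [[0, 0.04, 0.009], 0],
    [[0, 0.035, 0], 0],
    [[0, 0.018, 0], 0],
    [[0, 0.009, 0], 0],
    [[0, 0, 0], 0]
  ]
}}

```text
t: 12.38
tool_pos: [0.5145, 0.0389, 0.0165]
orientation: [-0.994, 1.496, -1.496]
force: [-0.7, -0.1, 0.5]
width: -0.002
```

Run:
```python
from st import *
st()
a,b=[eyes.read_camera(n) for n in("top","scene")]
def px(p,x,y,z):
    P=np.append((O+X*x/1e3+Y*y/1e3),z/1e3); T=np.linalg.inv(np.array(p["cam_to_world"])); q=T[:3,:3]@P+T[:3,3]
    return q[0]/q[2]*p["fx"]+p["cx"],q[1]/q[2]*p["fy"]+p["cy"]
print(px(b,43,0,23),px(b,50,0,23))
A=a["pixels"][150:270,190:310];B=b["pixels"][170:260,240:360]
B=cv2.resize(B,(500,375),interpolation=2); s=500/120
for i in range(0,360,10):
    t=np.radians(i); u,v=px(b,43+12.5*np.cos(t),12.5*np.sin(t),23); cv2.circle(B,(int((u-240)*s),int((v-170)*s)),1,(255,0,0),-1)
cv2.imwrite("pics/c4.png",np.hstack([cv2.resize(A,(300,375),interpolation=2),B])[:,:,::-1])
```

```text
t 12.375 feeder xyz mm 42.8936351057219 -35.531975357918704 16.481745413557896 F 0.3365325580011965 -0.6333090626432545 0.46724834041482965 yawerr 0.01781440792449259 w -0.002055554129988535 tilt [ 0.0002 -0.     -1.    ]
(np.float64(293.70168390922066), np.float64(208.6351066677506)) (np.float64(292.6225723447335), np.float64(206.84919301907615))
```

View pics/c4.png

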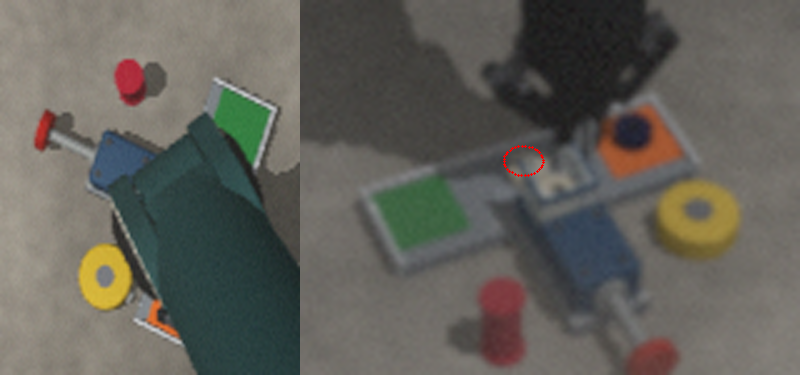

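The predicted outline at (294,209) lies on the bobbin, and the fingers stand between it and the navy one. I push slowly most of the way.

{"op": "drive_tool", "data": {
  "series": [
    [[0, 0.001, 0.004], 0],
    [[0, 0, 0.004], 0],
    [[0, 0, 0.004], 0],
    [[0, 0, 0.004], 0],
    [[0, 0, 0.004], 0],
    [[0, 0, 0.004], 0],
    [[0, 0, 0.004], 0],
    [[0, 0, 0.004], 0],
    [[0, 0, 0.004], 0],
    [[0, 0, 0.004], 0],
    [[0, 0, 0.004], 0],
    [[0, 0, 0.004], 0]
  ]
}}

```text
t: 13.98
tool_pos: [0.5588, 0.0199, 0.0153]
orientation: [-0.994, 1.496, -1.496]
force: [-2.8, 0.5, 2.1]
width: 0.002
```

{"op": "drive_tool", "data": {
  "series": [
    [[0, 0, 0.004], 0],
    [[0, 0, 0.004], 0],
    [[0, 0, 0.004], 0],
    [[0, 0, 0.003], 0],
    [[0, 0, 0.002], 0],
    [[0, 0, 0], 0],
    [[0, 0, 0], 0]
  ]
}}

```text
t: 14.85
tool_pos: [0.5743, 0.0133, 0.0151]
orientation: [-0.994, 1.496, -1.497]
force: [-0.7, -1.0, 1.6]
width: 0.001
```

Run:
```python
from st import *
st()
a,b=[eyes.read_camera(n) for n in("top","scene")]
for n,p in(("top",a),("scene",b)):
    for l in("bobbin1","navy_bobbin"):
        for r in nets.spot_point(l,p)[:2]:
            d=w(p,*r["position"],.012)[:2]-O; print(n,l,np.round(r["position"],1),round(r["confidence"],2),1000*d@X,1000*d@Y)
A=a["pixels"][150:270,190:310];B=b["pixels"][170:260,240:360]
cv2.imwrite("pics/c5.png",np.hstack([cv2.resize(A,(375,375),interpolation=2),cv2.resize(B,(420,375),interpolation=2)])[:,:,::-1])
```

```text
t 14.85 feeder xyz mm 43.275707484226935 29.48587083813623 15.120685927259563 F 1.1841172912732043 -0.23758742733667532 1.596884436923511 yawerr -0.0039894289752078985 w 0.0007159819298154412 tilt [ 0.0001 -0.0001 -1.    ]
top bobbin1 [256.2 211.2] 0.39 -2.397292308316593 0.6058052966920153
top navy_bobbin [260.5 247.1] 0.64 40.889096890552466 -76.52419737860603
scene bobbin1 [276.1 217.8] 0.44 41.006492377095825 51.57547619324998
scene bobbin1 [302.2 216.2] 0.43 18.45967004763506 -13.650115304676213
scene navy_bobbin [319.  202.8] 0.49 43.979205036220236 -75.61130719446997
```

View pics/c5.png

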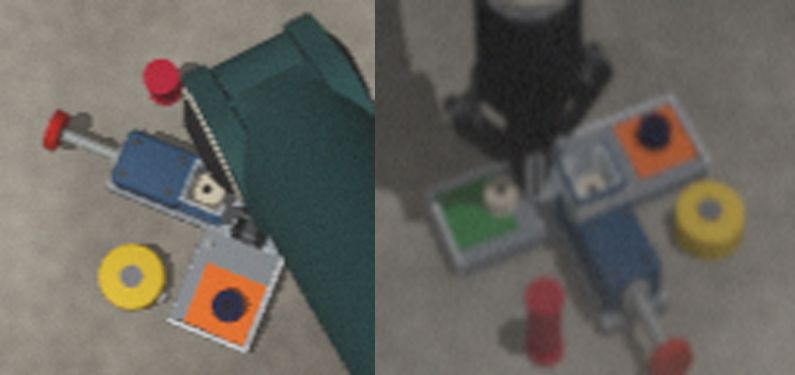

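The bobbin is flat and halfway onto the green pad in the scene view, at about (276,217). The navy bobbin hasn't moved. I push the last 19 mm, then back off and rise.

{"op": "drive_tool", "data": {
  "series": [
    [[0, 0, 0.003], 0],
    [[0, 0, 0.004], 0],
    [[0, 0, 0.004], 0],
    [[0, 0, 0.004], 0],
    [[0, 0, 0.002], 0],
    [[0, 0, 0.002], 0],
    [[0, 0, 0], 0],
    [[0, 0, -0.005], 0],
    [[0, 0, -0.01], 0],
    [[0, -0.03, 0], 0],
    [[0, -0.06, 0], 0],
    [[0, -0.06, 0], 0]
  ]
}}

```text
t: 16.65
tool_pos: [0.5767, 0.0124, 0.1664]
orientation: [-0.996, 1.497, -1.495]
force: [1.1, 0.4, 0.2]
width: 0.0
```

{"op": "drive_tool", "data": {
  "series": [
    [[0.02, 0, -0.03], 0],
    [[0.03, 0, -0.05], 0],
    [[0.03, 0, -0.05], 0],
    [[0.02, 0, -0.04], 0],
    [[0, 0, 0], 0]
  ]
}}

```text
t: 17.27
tool_pos: [0.3784, -0.015, 0.1648]
orientation: [-0.997, 1.496, -1.499]
force: [1.3, -1.1, -0.4]
width: 0.001
```

Run:
```python
from st import *
st()
a,b=[eyes.read_camera(n) for n in("top","scene")]
for n,p in(("top",a),("scene",b)):
    for l,z in(("bobbin1",.012),("navy_bobbin",.012),("plunger_face",.027),("thread_reel",0),("tape_measure",0)):
        for r in nets.spot_point(l,p)[:2]:
            d=w(p,*r["position"],z)[:2]-O; print(n,l,np.round(r["position"],1),round(r["confidence"],2),1000*d@X,1000*d@Y)
A=a["pixels"][150:270,190:310];B=b["pixels"][170:260,240:360]
cv2.imwrite("pics/c6.png",np.hstack([cv2.resize(A,(375,375),interpolation=2),cv2.resize(B,(420,375),interpolation=2)])[:,:,::-1])
```

```text
t 17.275 feeder xyz mm 145.2929623998586 -140.0787445457835 164.8345640223639 F 0.5109152112280361 1.610993672616822 -0.39053144995155975 yawerr -0.02134138537755202 w 0.0011432427919315547 tilt [-0.0025 -0.0031 -1.    ]
top bobbin1 [283.1 189.8] 0.42 38.53519566934587 74.65922597246458
top bobbin1 [256.9 211.3] 0.42 -0.7173378858552681 1.0263836676650906
top navy_bobbin [260.  246.3] 0.44 39.02431228401741 -75.19051556671953
top plunger_face [204.2 189. ] 0.66 -138.81468735183356 1.5385887477890847
top plunger_face [370.9 135.2] 0.35 188.22294557024233 280.47620879507167
top thread_reel [240.6 177.7] 0.71 -71.59369487652626 64.71504279437951
top tape_measure [148.4 164.1] 0.72 -297.88498153293915 9.34514492077055
top tape_measure [233.9 239.5] 0.65 -27.26687047310552 -83.58876505762885
scene bobbin1 [297.4 215.8] 0.49 24.833916191350518 -2.641340197754273
scene bobbin1 [267.3 221.1] 0.38 39.7031352038422 77.07370970360446
scene navy_bobbin [316.3 202.5] 0.51 47.92139321545341 -69.41244386361534
scene plunger_face [327.9 260.4] 0.65 -145.48172800776692 -4.865785989887321
scene thread_reel [288.8 254.8] 0.62 -74.53728677158945 65.90557099048408
scene tape_measure [332.9 222.9] 0.55 -25.94595329735931 -82.48479776341628
```

View pics/c6.png

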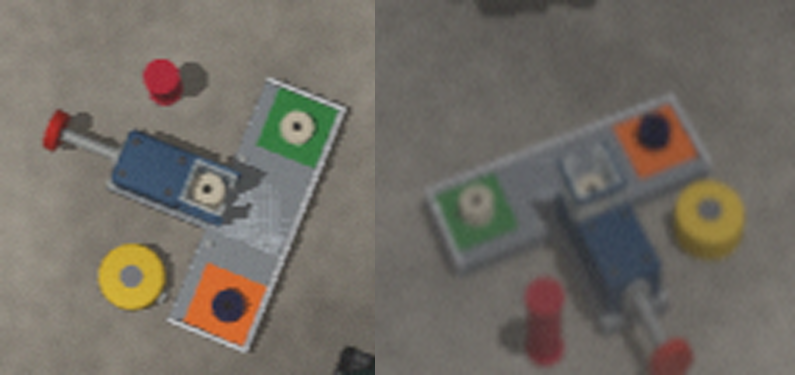

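The top view shows the bobbin centred on the green pad at about (285,190). The plunger is out, the navy bobbin, reel and tape are in place, and the arm is clear.

```bash
python3 -c "
from h import *
print(close_job())"
```

```text
the job is handed in; nothing more can be done
None
```

The job is done and handed in at about 17 s. One bobbin was fed and now lies flat near the centre of the green pad.

- **Press:** I pushed the plunger slowly with the shut fingers to its hard stop. The measured force reached about 21 N with no further travel. It then sprang fully back.
- **Nudge:** I slid the bobbin flat along the deck with the back of a finger, without pinching or lifting it.
- **Last checks:** The final pictures put the bobbin at about x 39, y 75–77 mm in the feeder frame, with the pad centre at 43, 75, so the whole of it is on the pad. The plunger is out, the other bobbins are still in the magazine, and the navy bobbin, reel and tape measure are where they were. The arm is clear.
- **Disagreements:** The networks' readings differed by up to about 9 mm between the two cameras, for example on the plunger face and the navy bobbin. Some of their second guesses pointed at other objects. I went by the pictures in those cases.

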